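Bundle three channel sections in the packing cradle, flanges interlocked

TASK

Bundle the three lengths of channel in the wooden cradle: push the near open-up channel, with the blue one standing in it, back snug against the far channel, then tip the blue channel over towards the far one so that it lies flat and open-down across the joint with one flange in each trough. Slide it along against the cradle's end stop so that all three channels end flush, let go, and leave the things standing around undisturbed.

Things in the scene. Friction and masses are not known exactly. Their poses are not given: they have to be found in the camera images.
- cradle: Fixed plywood cradle, two wooden stops. Origin on its underside; x points away from the robot to the back stop, y left along the channels, z up. Plate 6 mm thick, x -0.078 to 0.097, y -0.067 to 0.074. Back stop's inner face at x = 0.085, end stop (at the right) inner face at y = -0.055; both 12 mm thick, tops at z = 0.040. Front and left sides open.
- channel_far: Loose bare aluminium U-channel, open-up and empty, in the corner of both stops (at x 0.060, y 0 of the cradle). All three channels: 110 mm long, 50 mm wide, flanges 30 mm high overall, 4 mm thick (42 mm between flanges), about 0.15 kg. Origin: middle of the web's outer face; y along the length, z square to the web, out of the open side.
- channel_near: Loose bare aluminium U-channel, same size and axes, open-up on the plate, parallel to channel_far, 44 to 58 mm short of it, right end at the end stop. It slides on the plate; the blue channel stands in its trough and rides along.
- channel_blue: Blue U-channel, same size and axes. It stands on edge in channel_near: one flange flat on the trough floor, its edge 0 to 6 mm from that trough's far flange; web upright on the robot's side, top 60 mm over the worktop; open side (z) to channel_far; 12 to 28 mm left of the others. Pushed high up it tips over its foot, falling past 40 degrees. Rightly laid: z down, origin 40 mm up.
- beaker_small: Bystander: clear glass beaker, 61 mm across, 73 mm high, origin at the centre of its underside, left of the cradle.
- jar_2: Bystander: small white jar with a grey lid, 49 mm across, 40 mm high, origin at the centre of its underside, left of the cradle.
- timer: Bystander: small white timer, 56 x 66 x 16 mm, lying flat near the front edge of the worktop, in front of the robot, origin at the centre of its underside.
- bottle_white: Bystander: white bottle with blue cap, 56 mm across, 112 mm high, standing behind the cradle, origin at the centre of its underside.

How it is judged:
By the outcome, as a careful person would: the job done as asked, in the order asked, and still so for the second after the job is handed in, with the robot touching nothing.
It also fails if it takes over 51 s, if anything falls off the work surface, if the arm or the gripper's body presses on something with over 40 N, if the wrist force passes 120 N, or if a joint passes its speed limit or range.

ROBOT

A 6-joint arm with a two-finger parallel gripper is mounted at the origin on a cart in front of the work surface, level with it; the furniture and walls round the work are solid. World frame = base frame: x ahead of the robot, y to its left, z up, the work surface at z = 0. Lengths are in mm, angles in degrees, forces in N, time in s.
With the tool pointing down it reaches from about 300 to 850 mm from the base axis. Payload 4.2 kg.
Tool frame: the origin (TCP) lies between the finger pads; the fingertips stand ahead of it and the grasp point (between the pads) lies 3 mm ahead of it (nose_length is the z of the fingertips in the tool frame, in mm); z points along the fingers, y is the line along which they close (so a half turn about z gives the same grasp; the last joint's range is limited). The gripper opens to 91 mm and grips with 3 to 60 N. Pads are 32 mm wide; open, the fingers measure 118 mm over their backs; the gripper's body (76 mm by 178 mm) begins 60 mm behind the grasp point.
Start: joints at [-64.343, 18.312, 89.639, -0, 72.044, -1.146], TCP at [259.286, -513.236, 235.976] pointing down, gripper open.
Joint ranges: [-177.97, 177.97], [-48.28, 115.42], [12.27, 149.76], [-77.06, 257.06], [2.81, 150.46], [-146.56, 146.56]. Speed limits (degrees/s): [147.25, 147.25, 180, 180, 180, 180].

INTERFACE

Orientations are given as [roll, pitch, yaw] about the fixed x, y, z axes, in that order (R = Rz(yaw) Ry(pitch) Rx(roll)).
In Python, from workcell import state, grab_frame, camera_params, job_done, nose_length gives the robot as it stands.
- The arm moves only by the tool step_arm, never from a script. Its argument "plan" is a list that holds one entry, the list of rows, each a list of 5 numbers: the shift along the tool's x, y, z in cm, then the turn about the tool's z in rad, then the opening, from 0 (shut) to 1 (fully open). In form: [[[x, y, z, turn, gripper], ...]]. A call has 1 to 20 rows; each row is the pose to reach, as a shift and turn from the pose commanded when the call began, along the tool's axes at that moment; what a row does not reach only later rows make up. A row lasts 1/8 s, in which the tool goes at most 62.5 mm and 10.7 degrees, less where a joint would pass 70% of its speed; a pose out of reach is approached as far as the arm can. A call with a gripper value outside its range is refused whole. The fingers move at their own pace and stop on an object; "newtons" is the grip in N (left out, the last holds). Time passes only in rows, so rows that repeat a pose let the fingers close. It gives the time, the measured TCP pose, the force, the opening and the grip force at its end, in the units of the state.
- state(): the state, without advancing time (a new reading comes with each control period).
- grab_frame(name): name is "side" or "top"; returns the picture (384x512x3 uint8, blue, green, red); there is no depth.
- camera_params(name): a dict with "camera_matrix" (3x3 intrinsics, pixels), "R" (3x3) and "t" (3): a world point X has camera coordinates R X + t. Camera axes: x right, y down, z forward; pixel columns grow to the right and rows downward; lengths in mm; the calibration is good to about 2 mm. A picture is of the moment at which its call begins. camera_params takes no time and is no camera call.
- job_done(): hands the job in; it is judged then, once.
The state is a dict: "time_s": time; "qpos": joint angles; "qvel": joint speeds; "effort": joint torques, N m; "ee_pos": TCP position; "ee_rot": TCP orientation; "force": force on the tool from outside, world axes, zero at the start; "torque": the same for the moment, N m; "gripper_width": finger opening in mm; "gripper_force": force on a finger pad.
Only numpy, scipy, OpenCV 4.12 (cv2) and the standard library are available. Lean on these libraries where they do the work, as an engineer would, in place of code of your own. Each camera call takes 0.05 s, during which the arm holds its last target. There are 200 camera calls.

## Working session

There is one attempt and no reset: what is moved stays moved. The work goes in short steps, Python scripts to look and compute and a tool call to move; the robot and the scene stay as the last step left them, time stands still between calls to the robot, and variables do not carry over. Pictures are saved under pics/ and viewed, at most 10 in all, crops included, and the job is handed in when it is done.

Besides the shell and the picture viewer there is one more tool, called as name(argument=value, ...), one argument or row to a line, values as JSON. step_arm: Moves the arm, as the interface text tells. Its arguments: {"type":"object","properties":{"plan":{"type":"array","items":{"type":"array","items":{"type":"array","items":{"type":"number"}}}},"newtons":{"type":"number"}},"required":["plan"]}

```bash
mkdir -p pics; ls; python3 - <<'E'
from workcell import *
import cv2,numpy as np
s=state();print(s['time_s'],s['ee_pos'],s['ee_rot'],s['gripper_width'],nose_length() if callable(nose_length) else nose_length)
for n in('top','side'):
    cv2.imwrite(f'pics/{n}0.png',grab_frame(n));p=camera_params(n);print(n,np.round(p['camera_matrix'],1).tolist(),np.round(p['R'],4).tolist(),np.round(p['t'],1).tolist())
E
```

```text
pics
0.0 [ 259.07510905 -512.78661063  235.1422472 ] [-1.79899083e+02 -6.03833946e-04  2.68048401e+01] 91.48352078298066 22.0
top [[431.9, 0.0, 256.0], [0.0, 431.9, 189.5], [0.0, 0.0, 1.0]] [[-0.0261, -0.9997, -0.0011], [-0.9948, 0.0261, -0.0986], [0.0986, -0.0015, -0.9951]] [279.9, 573.3, 1199.5]
side [[401.5, 0.0, 252.2], [0.0, 401.5, 188.7], [0.0, 0.0, 1.0]] [[-0.9901, 0.1401, -0.0011], [0.118, 0.8297, -0.5457], [-0.0755, -0.5404, -0.838]] [523.6, -276.2, 1271.3]
```

View pics/top0.png

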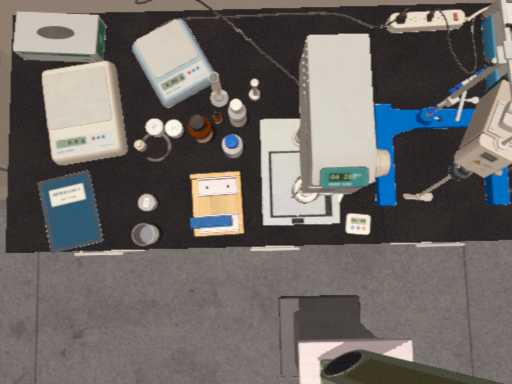

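View pics/side0.png

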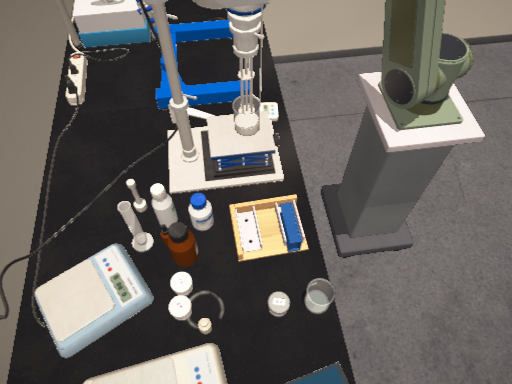

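The top view shows the cradle at about (190–243, 172–236), with the blue channel at (191–240, 215–229) and the beaker and jar to its left. In the side view the cradle is at about (230–305, 197–258). Next I'll take enlarged crops and measure.

```bash
cat > h.py <<'E'
import cv2,numpy as np
from workcell import *
def ray(n,u,v):
    p=camera_params(n);K,R,t=map(np.array,(p['camera_matrix'],p['R'],p['t']))
    return -R.T@t.ravel(),R.T@np.linalg.solve(K,[u,v,1.])
def onz(n,u,v,z):
    c,d=ray(n,u,v);return (c+d*(z-c[2])/d[2])
def proj(n,X):
    p=camera_params(n);K,R,t=map(np.array,(p['camera_matrix'],p['R'],p['t']))
    q=K@(R@np.array(X,float)+t.ravel());return q[:2]/q[2]
def tri(u1,v1,u2,v2):
    (a,d),(b,e)=ray('top',u1,v1),ray('side',u2,v2)
    s=np.linalg.lstsq(np.c_[d,-e],b-a,rcond=None)[0];return (a+d*s[0]+b+e*s[1])/2,np.linalg.norm(a+d*s[0]-b-e*s[1])
def big(im,box,f):
    x,y,X,Y=box;return cv2.resize(im[y:Y,x:X],None,fx=f,fy=f,interpolation=cv2.INTER_CUBIC)
def crops(tag):
    t=big(grab_frame('top'),(180,160,255,245),5);s=big(grab_frame('side'),(222,185,317,270),5)
    cv2.imwrite(f'pics/{tag}.png',cv2.resize(np.hstack([t,s]),None,fx=.94,fy=.94))
E
python3 - <<'E'
from h import *
im={n:cv2.imread(f'pics/{n}0.png') for n in('top','side')}
t=big(im['top'],(180,160,255,245),5);s=big(im['side'],(222,185,302,270),5)
cv2.imwrite('pics/c0.png',np.hstack([t,s]))
for n,box in(('top',(180,160,255,245)),('side',(222,185,317,270))):
    h=cv2.cvtColor(im[n],cv2.COLOR_BGR2HSV);roi=np.zeros(h.shape[:2],np.uint8);roi[box[1]:box[3],box[0]:box[2]]=255
    for k,lo,hi in(('wood',(8,60,90),(28,255,255)),('blue',(100,120,50),(125,255,255)),('all',(0,0,90),(180,255,255))):
        m=cv2.inRange(h,lo,hi)&roi
        if k=='all': m|=cv2.inRange(h,(100,120,50),(125,255,255))&roi
        c=max(cv2.findContours(m,0,1)[0],key=cv2.contourArea)
        b=cv2.boxPoints(cv2.minAreaRect(c));print(n,k,cv2.contourArea(c),np.round(b,1).tolist(),[np.round(onz(n,*p,{'wood':6,'blue':60,'all':6}[k])[:2]).tolist() for p in b])
E
```

```text
top wood 2283.0 [[188.8000030517578, 173.39999389648438], [240.1999969482422, 170.0], [244.39999389648438, 233.5], [193.0, 236.89999389648438]] [[635.0, 459.0], [641.0, 309.0], [457.0, 301.0], [451.0, 449.0]]
top blue 357.0 [[189.60000610351562, 217.0], [230.0, 215.60000610351562], [230.39999389648438, 226.6999969482422], [190.0, 228.10000610351562]] [[506.0, 449.0], [507.0, 338.0], [477.0, 338.0], [475.0, 449.0]]
top all 3146.5 [[186.60000610351562, 173.39999389648438], [240.3000030517578, 170.0], [244.1999969482422, 233.60000610351562], [190.60000610351562, 237.0]] [[635.0, 465.0], [641.0, 309.0], [456.0, 302.0], [451.0, 456.0]]
side wood 2761.5 [[228.1999969482422, 204.10000610351562], [296.3999938964844, 193.3000030517578], [305.5, 250.6999969482422], [237.3000030517578, 261.5]] [[634.0, 296.0], [450.0, 288.0], [461.0, 455.0], [630.0, 459.0]]
side blue 585.5 [[278.20001220703125, 204.3000030517578], [292.70001220703125, 201.10000610351562], [303.1000061035156, 248.0], [288.6000061035156, 251.1999969482422]] [[513.0, 346.0], [475.0, 342.0], [476.0, 470.0], [511.0, 474.0]]
side all 3860.5 [[228.10000610351562, 204.1999969482422], [298.3999938964844, 192.0], [308.3999938964844, 249.39999389648438], [238.10000610351562, 261.6000061035156]] [[635.0, 296.0], [443.0, 284.0], [453.0, 452.0], [628.0, 460.0]]
```

View pics/c0.png

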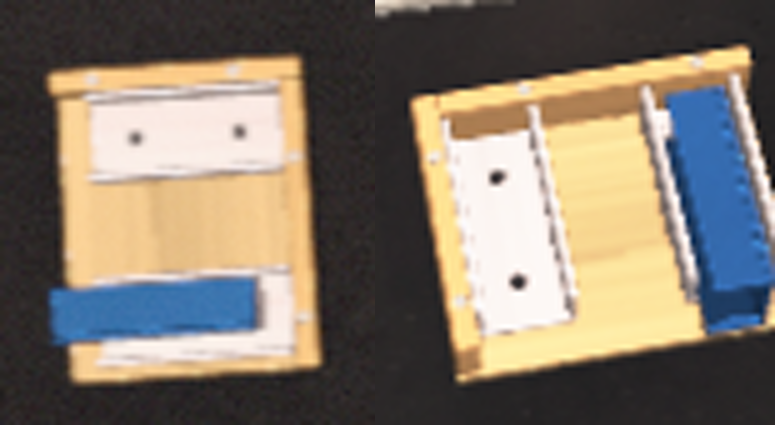

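The crop shows both open-up channels against the right end stop and the blue one standing in the near one. Its top face spans px (190–231, 216–228). Now I'll fit the cradle pose from its corners and check clearances.

```bash
cat >> h.py <<'E'
def W(c,x,y,z):
    a=np.radians(c[2]);return np.array([c[0]+x*np.cos(a)-y*np.sin(a),c[1]+x*np.sin(a)+y*np.cos(a),z])
def C(c,X):
    a=np.radians(c[2]);d=np.array(X[:2])-c[:2];return np.array([d[0]*np.cos(a)+d[1]*np.sin(a),-d[0]*np.sin(a)+d[1]*np.cos(a)])
E
python3 - <<'E'
from h import *
from scipy.optimize import least_squares
T=lambda x,y:(180+x/5,160+y/5); S=lambda x,y:(222+(x-375)/5,185+y/5)
P=[('top',T(72,382),(-78,74,6)),('top',T(48,74),(97,74,40)),('top',T(301,57),(97,-67,40)),('top',T(321,366),(-78,-67,40)),
('side',S(412,100),(97,-67,40)),('side',S(748,47),(-78,-67,40)),('side',S(459,381),(97,74,0))]
f=lambda c:np.concatenate([proj(n,W(c,*m))-uv for n,uv,m in P])
r=least_squares(f,[532,376,2],loss='soft_l1',f_scale=.7);c=r.x;print('cradle',c.round(1),'res px',f(c).round(1).tolist())
for k,n,uv,z in(('blue farL','top',T(50,290),60),('blue farR','top',T(253,278),60),('blue nearL','top',T(51,344),60),('blue nearR','top',T(255,329),60),
 ('near farflange R','top',T(290,268),36),('near farfl L','top',T(82,274),36),('near nearfl R','top',T(292,353),36),('near nearfl L','top',T(102,364),36),('near farfl R','side',S(645,87),36),('near farfl L','side',S(692,300),36),('near nearfl R','side',S(735,77),36),
 ('far nearfl R','side',S(533,107),36),('far nearfl L','side',S(573,320),36)):
    X=onz(n,*uv,z);print(k,n,X[:2].round(),C(c,X).round(1))
print('bottle',tri(233,140,199,201),'base', onz('side',202,228,0))
print('stirrer',tri(345,178,246,15)); print('stirrer low front row190 at z300,400,500',[onz('top',340,190,z).round() for z in(300,400,500)],[onz('top',303,190,z).round() for z in(300,400,500)])
print('jar',onz('top',148,201,40).round(),'beaker',onz('top',146,236,60).round(),'timer',onz('top',358,224,16).round())
E
```

```text
cradle [532.2 374.9   2.4] res px [-0.3, 0.4, -0.6, -0.0, -1.4, -0.0, -1.4, 0.2, -0.2, -2.4, -0.5, -2.4, -0.1, -1.4]
blue farL top [503. 448.] [-25.9  74.6]
blue farR top [507. 337.] [-26.9 -37.3]
blue nearL top [474. 448.] [-55.5  75.6]
blue nearR top [479. 336.] [-55.  -36.7]
near farflange R top [513. 317.] [-21.7 -57. ]
near farfl L top [513. 434.] [-17.1  59.8]
near nearfl R top [465. 317.] [-69.3 -55.1]
near nearfl L top [462. 423.] [-68.1  51.4]
near farfl R side [513. 326.] [-20.9 -48.2]
near farfl L side [512. 446.] [-17.6  72.3]
near nearfl R side [467. 326.] [-67.6 -45.6]
far nearfl R side [572. 330.] [ 37.5 -47. ]
far nearfl L side [570. 449.] [40.4 72.1]
bottle (array([708.21827307, 324.92754394,  87.71024697]), np.float64(8.00606929837798)) base [708.34640015 353.39724742   0.        ]
stirrer (array([557.16885946,  92.02723063, 414.75819872]), np.float64(5.886847089410394))
stirrer low front row190 at z300,400,500 [array([547.,  79., 300.]), array([538.,  99., 400.]), array([529., 119., 500.])] [array([550., 161., 300.]), array([540., 172., 400.]), array([531., 183., 500.])]
jar [555. 569.  40.] beaker [457. 570.  60.] timer [475. -23.  16.]
```

step_arm(
  plan=[
    [[4,-4,0,-0.16,0.66],[8,-8,0,-0.32,0.66],[12,-12,0,-0.48,0.66],[15.9,-15.8,0,-0.64,0.66],[18.5,-20.1,0,-0.8,0.66],[21.6,-25.3,0,-0.96,0.66],[24.6,-30.5,0,-1.12,0.66],[27.6,-35.7,0,-1.28,0.66],[30.6,-40.9,0,-1.44,0.66],[33,-45,0,-1.6,0.66],[35.3,-49.5,0,-1.76,0.66],[37.7,-54,0,-1.92,0.66],[40.3,-59.5,0,-2.08,0.66],[43.9,-62.7,0,-2.24,0.66],[47.5,-65.8,0,-2.4,0.66],[51.1,-69,0,-2.56,0.66],[54.7,-72.2,0,-2.716,0.66],[54.7,-72.2,0,-2.716,0.66]],
  ],
)

```text
time_s: 2.35
ee_pos: [422.5, 380.2, 234.6]
ee_rot: [-180.0, -0.0, -177.5]
force: [0.8, -1.0, -1.4]
gripper_width: 60.1
gripper_force: 0.0
```

step_arm(
  plan=[
    [[0,0,6,0,0.66],[0,0,12,0,0.66],[0,0,17,0,0.66],[0,0,19.8,0,0.66],[0,0,19.8,0,0.66],[-0.8,0,19.8,0,0.66],[-1.4,0,19.8,0,0.66],[-1.8,0,19.8,0,0.66],[-2.1,0,19.8,0,0.66],[-2.4,0,19.8,0,0.66],[-2.7,0,19.8,0,0.66],[-3.0,0,19.8,0,0.66],[-3.3,0,19.8,0,0.66],[-3.3,0,19.8,0,0.66]],
  ],
)

```text
time_s: 4.1
ee_pos: [455.3, 379.2, 37.8]
ee_rot: [-180.0, 0.0, -177.6]
force: [-1.2, -0.0, 1.5]
gripper_width: 60.2
gripper_force: 0.8
```

```bash
python3 -c "
from h import *
print(state()['force'].round(1) if hasattr(state()['force'],'round') else state()['force']);crops('c1')"
```

```text
[-1.2 -0.   1.5]
```

View pics/c1.png

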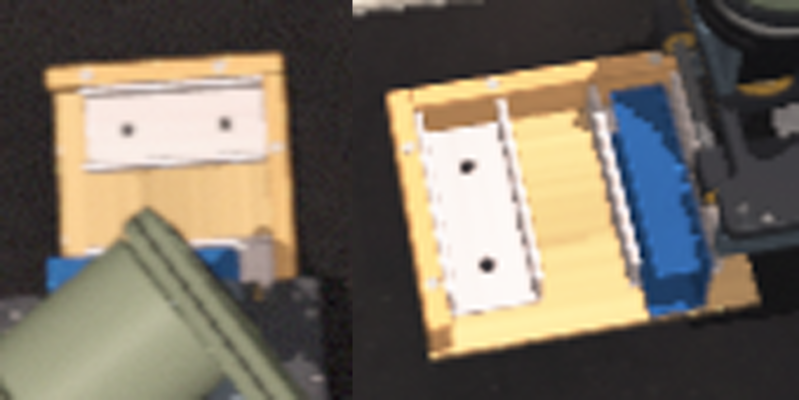

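The near channel (side crop, flanges at about x 600–640) is moving with blue upright in it and the fingers on its near flange.

step_arm(
  plan=[
    [[-0.4,0,0,0,0.66],[-0.8,0,0,0,0.66],[-1.2,0,0,0,0.66],[-1.6,0,0,0,0.66],[-2.0,0,0,0,0.66],[-2.4,0,0,0,0.66],[-2.8,0,0,0,0.66],[-3.2,0,0,0,0.66],[-3.5,0,0,0,0.66],[-3.8,0,0,0,0.66],[-4.0,0,0,0,0.66],[-4.2,0,0,0,0.66],[-4.2,0,0,0,0.66]],
  ],
)

```text
time_s: 5.82
ee_pos: [497.3, 381.1, 38.0]
ee_rot: [180.0, 0.0, -177.6]
force: [-0.8, 0.6, -0.2]
gripper_width: 60.2
gripper_force: 0.2
```

step_arm(
  plan=[
    [[-0.1,0,0,0,0.66],[-0.2,0,0,0,0.66],[-0.3,0,0,0,0.66],[-0.3,0,0,0,0.66]],
  ],
)

```text
time_s: 6.32
ee_pos: [499.9, 381.2, 38.0]
ee_rot: [180.0, 0.0, -177.6]
force: [-2.3, -0.3, 0.5]
gripper_width: 59.9
gripper_force: 1.0
```

step_arm(
  plan=[
    [[-0.1,0,0,0,0.66],[-0.2,0,0,0,0.66],[-0.2,0,0,0,0.66]],
  ],
)

```text
time_s: 6.7
ee_pos: [501.8, 381.2, 38.0]
ee_rot: [-180.0, -0.0, -177.6]
force: [-4.1, 0.2, 3.6]
gripper_width: 60.6
gripper_force: 1.6
```

step_arm(
  plan=[
    [[-0.1,0,0,0,0.66],[-0.2,0,0,0,0.66],[-0.2,0,0,0,0.66]],
  ],
)

```text
time_s: 7.08
ee_pos: [502.2, 381.2, 38.0]
ee_rot: [-180.0, -0.2, -177.6]
force: [-7.6, 1.0, 6.2]
gripper_width: 60.2
gripper_force: 3.9
```

```bash
python3 -c "
from h import *
print(state()['force'],state()['ee_pos']);crops('c2')"
```

```text
[-7.64876203  1.00446236  6.15934497] [502.21989886 381.19553245  38.03190541]
```

View pics/c2.png

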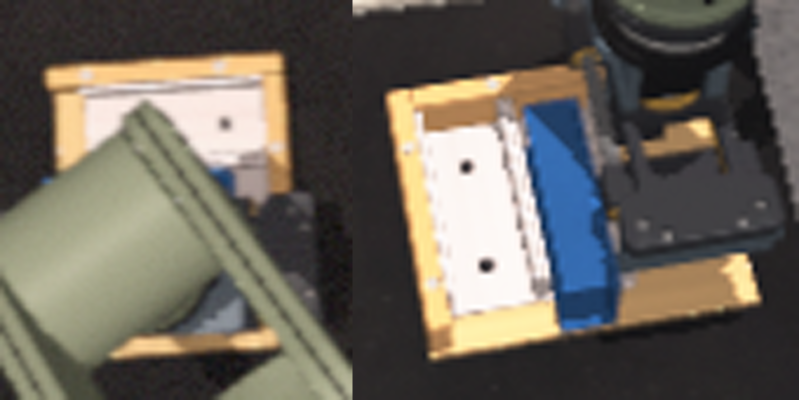

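Near is snug against far with the force rising to 7.6 N, and blue is still upright (side crop, about x 525–615). Next I raise the fingers and tip it.

step_arm(
  plan=[
    [[0.5,0,0,0,0.66],[0.5,0,-1.8,0,0.66],[0.5,0,-3.6,0,0.66],[0,0,-3.6,0,0.66],[-0.6,0,-3.6,0,0.66],[-1.0,0,-3.6,0,0.66],[-1.3,0,-3.6,0,0.66],[-1.6,0,-3.6,0,0.66],[-1.9,0,-3.6,0,0.66],[-2.2,0,-3.6,0,0.66],[-2.5,0,-3.6,0,0.66],[-2.8,0,-3.6,0,0.66],[-2.8,0,-3.6,0,0.66]],
  ],
)

```text
time_s: 8.8
ee_pos: [532.3, 382.5, 73.9]
ee_rot: [180.0, 0.0, -177.6]
force: [0.3, 0.5, 0.1]
gripper_width: 60.0
gripper_force: 0.2
```

```bash
python3 -c "
from h import *
print(state()['force'],state()['ee_pos']);crops('c3')"
```

```text
[0.32263061 0.47989964 0.05665952] [532.25593074 382.50950098  73.86035133]
```

View pics/c3.png

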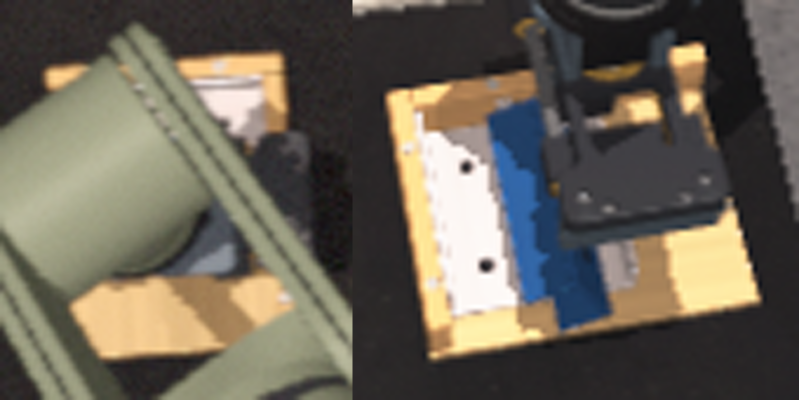

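Blue is leaning over the joint towards far as wanted (side crop, about x 490–610). I keep pushing.

step_arm(
  plan=[
    [[-0.3,0,0,0,0.66],[-0.6,0,0,0,0.66],[-0.9,0,0,0,0.66],[-1.2,0,0,0,0.66],[-1.5,0,0,0,0.66],[-1.8,0,0,0,0.66],[-1.8,0,0,0,0.66],[-1.8,0,0,0,0.66],[-1.8,0,0,0,0.66]],
  ],
)

```text
time_s: 10.02
ee_pos: [549.7, 383.2, 73.9]
ee_rot: [-180.0, -0.0, -177.6]
force: [-0.3, -0.7, -0.6]
gripper_width: 60.1
gripper_force: 0.0
```

```bash
python3 -c "
from h import *
print(state()['force'],state()['ee_pos']);crops('c4')"
```

```text
[-0.2594945  -0.70734206 -0.60403562] [549.72445661 383.24001145  73.89409891]
```

View pics/c4.png

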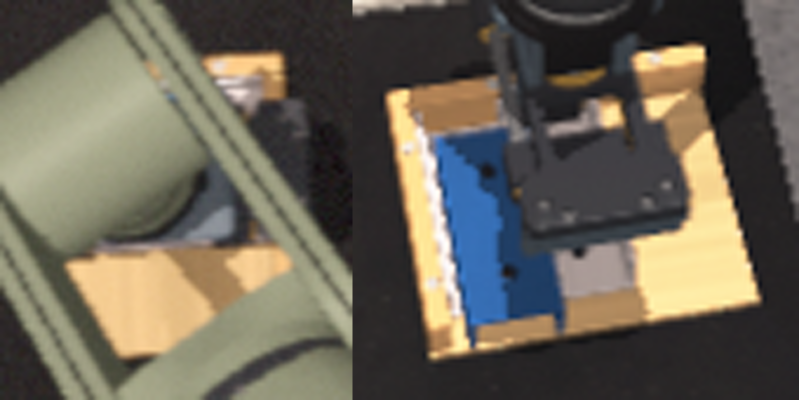

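Blue lies flat and open-down across the joint (side crop, about x 435–560), still sticking out to the left by about 19 mm. Next I go round to its left end.

step_arm(
  plan=[
    [[0,0,-3,0,0.66],[0,0,-5,0,0.3],[-0.8,3,-5,0,0],[-1.6,6,-5,0,0],[-2.4,9.4,-5,0,0],[-2.4,9.4,-5,0,0],[-2.4,9.4,-1,0,0],[-2.4,9.4,2,0,0],[-2.4,9.4,3.4,0,0],[-2.4,9.4,3.4,0,0]],
  ],
)

```text
time_s: 11.38
ee_pos: [569.5, 477.4, 39.2]
ee_rot: [-179.9, -0.1, -177.6]
force: [-0.7, 0.7, 0.8]
gripper_width: 0.6
gripper_force: 0.0
```

```bash
python3 -c "
from h import *
s=state();print(s['force'],s['ee_pos'],C((532.2,374.9,2.4),s['ee_pos']),s['gripper_width']);crops('c5')"
```

```text
[-0.67564368  0.72922461  0.78885752] [569.5462155  477.35249365  39.20696193] [ 41.60372167 100.79872822] 0.6430269368210264
```

View pics/c5.png

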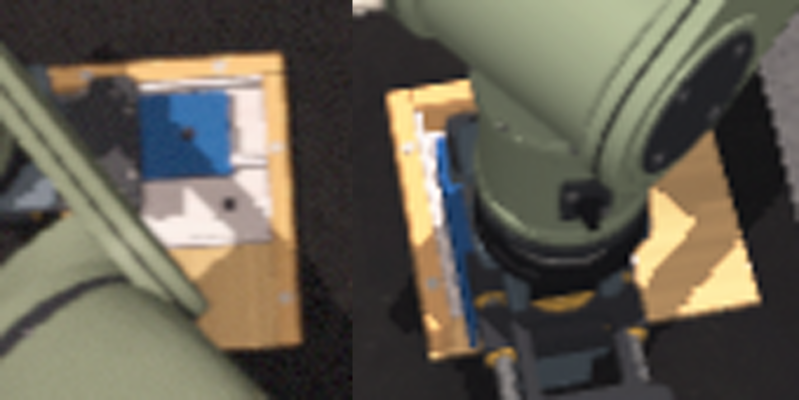

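The top crop shows blue's right end at about x 230 and the stop at about 265, with the near channel snug against far. I slide it to the right.

step_arm(
  plan=[
    [[0,-0.5,0,0,0],[0,-0.9,0,0,0],[0,-1.2,0,0,0],[0,-1.5,0,0,0],[0,-1.8,0,0,0],[0,-2.1,0,0,0],[0,-2.4,0,0,0],[0,-2.6,0,0,0],[0,-2.8,0,0,0],[0,-2.9,0,0,0],[0,-2.9,0,0,0]],
  ],
)

```text
time_s: 12.85
ee_pos: [571.2, 449.4, 40.2]
ee_rot: [180.0, 0.0, -177.6]
force: [-0.2, 2.8, 2.3]
gripper_width: 0.6
gripper_force: 1.7
```

step_arm(
  plan=[
    [[0,-0.1,0,0,0],[0,-0.2,0,0,0],[0,-0.2,0,0,0]],
  ],
)

```text
time_s: 13.22
ee_pos: [571.2, 446.7, 39.6]
ee_rot: [-180.0, -0.0, -177.6]
force: [0.3, 3.0, 1.0]
gripper_width: 0.9
gripper_force: 0.9
```

step_arm(
  plan=[
    [[0,-0.1,0,0,0],[0,-0.2,0,0,0],[0,-0.2,0,0,0]],
  ],
)

```text
time_s: 13.6
ee_pos: [571.1, 444.8, 39.7]
ee_rot: [-180.0, -0.0, -177.6]
force: [0.1, 1.5, 0.6]
gripper_width: 0.6
gripper_force: 0.6
```

step_arm(
  plan=[
    [[0,-0.1,0,0,0],[0,-0.2,0,0,0],[0,-0.2,0,0,0]],
  ],
)

```text
time_s: 13.98
ee_pos: [571.2, 443.7, 39.7]
ee_rot: [180.0, 0.0, -177.6]
force: [0.1, 4.5, -0.5]
gripper_width: 0.4
gripper_force: 2.1
```

step_arm(
  plan=[
    [[0,-0.1,0,0,0],[0,-0.2,0,0,0],[0,-0.2,0,0,0]],
  ],
)

```text
time_s: 14.35
ee_pos: [571.2, 443.6, 40.1]
ee_rot: [179.8, 0.1, -177.6]
force: [-1.1, 9.0, -1.2]
gripper_width: 0.6
gripper_force: 4.3
```

step_arm(
  plan=[
    [[0,0.6,0,0,0],[0,2.5,0,0,0],[0,2.5,-3,0,0],[0,2.5,-8,0,0],[0,2.5,-14,0,0],[5,0,-18,0,0],[10,-3,-20,0,0],[15,-6,-20,0,0],[20,-9,-20,0,0],[21,-14,-20,0,0],[22,-20,-20,0,0],[22,-25,-20,0,0],[22,-25,-20,0,0]],
  ],
)

```text
time_s: 15.98
ee_pos: [361.9, 180.0, 240.4]
ee_rot: [-179.9, 0.0, -177.8]
force: [0.8, -0.2, 0.1]
gripper_width: 0.7
gripper_force: 0.0
```

```bash
python3 -c "
from h import *
print(state()['ee_pos'],state()['force']);crops('c6');f=np.hstack([grab_frame('top')[120:260,120:400],grab_frame('side')[120:330,150:400][:140*0+210][:210]]) if 0 else None
t=grab_frame('top')[120:260,110:390];s=grab_frame('side')[180:320,110:390];cv2.imwrite('pics/f6.png',cv2.resize(np.vstack([t,s]),None,fx=2,fy=2))"
```

```text
[361.94510878 179.97546233 240.4341178 ] [ 0.75015478 -0.23780065  0.14765334]
```

View pics/c6.png

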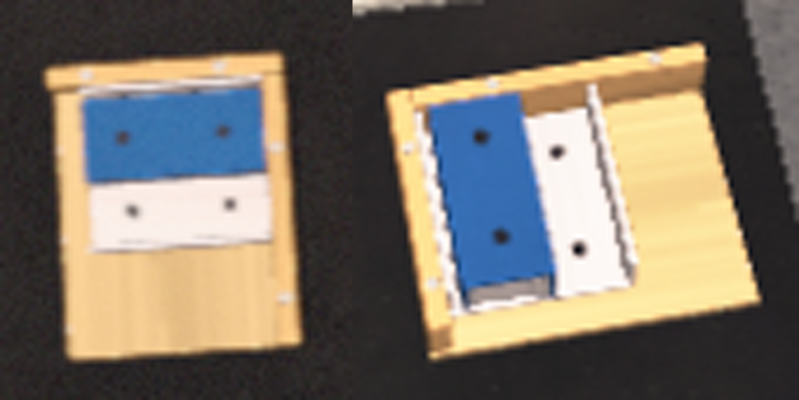

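View pics/f6.png

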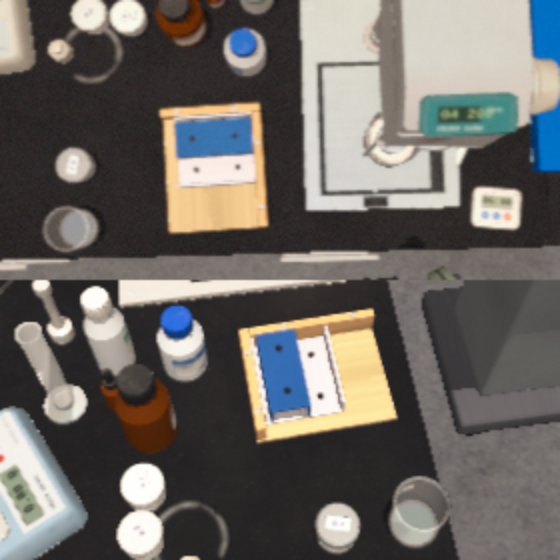

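The final views show blue lying flat over the joint (top crop, about x 82–267, y 90–180), ends level with near, and the bystanders where they were. One numeric check before handing in.

```bash
python3 - <<'E'
from h import *
c=(532.2,374.9,2.4);T=lambda x,y:(180+x/4.7,160+y/4.7)
for k,p,z in(('near face L',(92,250),36),('near face R',(272,241),36),('blue FL',(86,183),40),('blue FR',(267,174),40),('blue BL',(82,100),40),('blue BR',(263,88),40),('near webL',(91,215),10)):
    print(k,C(c,onz('top',*T(*p),z)).round(1))
E
```

```text
near face L [-13.2  50.7]
near face R [-15.2 -57.1]
blue FL [26.8 51.5]
blue FR [ 24.8 -56.8]
blue BL [76.9 51.2]
blue BR [ 76.7 -57.7]
near webL [ 9.6 53.4]
```

```bash
python3 -c "
from workcell import *
print(job_done())"
```

```text
the job is handed in; nothing more can be done
None
```

The job is handed in at about 16 s: near channel snug against far, blue lying flat and open-down over the joint, all ends flush at the end stop within about 2 mm by camera, and the bystanders looked unmoved.

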